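# Eject the temperature logger and catch it on the run-out

### The arm

A 7-joint arm with a two-finger parallel gripper is mounted at the origin on the work surface. World frame = base frame: x ahead of the robot, y to its left, z up, the work surface at z = 0. Lengths are in m, angles in degrees, forces in N, time in s.
With the tool pointing down it reaches from about 0.425 to 0.875 m from the base axis. Payload 8.4 kg.
Tool frame: the origin (TCP) lies at the very end of the fingers, on their centre line; the grasp point (between the pads) lies robot.pinch_z behind it (robot.pinch_z is the distance from the TCP to the grasp point, in m); z points along the fingers, y is the line along which they close (so a half turn about z gives the same grasp; the last joint's range is limited). The gripper opens to 87 mm and grips with 3 to 60 N. Pads are 19 mm wide; open, the fingers measure 117 mm over their backs; the gripper's body (75 mm by 190 mm) begins 51 mm behind the grasp point.
Start: joints at [60.092, 19.091, 2.286, 83.961, -0.768, 76.965, -3.352], TCP at [0.267, -0.593, 0.223] pointing down, gripper open.
Joint ranges: [-147.57, 147.57], [-21.85, 119.76], [-74.77, 79.35], [14.55, 137.4], [-85.83, 265.84], [4.83, 119.75], [-152.11, 152.11]. Speed limits (degrees/s): [127.2, 127.2, 159.86, 159.86, 180, 180, 180].

### API

Orientations are given as [roll, pitch, yaw] about the fixed x, y, z axes, in that order (R = Rz(yaw) Ry(pitch) Rx(roll)).
In Python, from rig import robot gives the robot as it stands.
- The arm moves only by the tool play_rows, never from a script. Its argument "increments" is a list of rows, each an object with "jaw": the opening, from -1 (shut) to 1 (fully open); "delta_pos": the shift along the world's x, y, z in m, a list of three; "turn": the turn about the world's z in degrees. In form: [{"jaw": jaw, "delta_pos": [x, y, z], "turn": turn}, ...]. A call has exactly 8 rows; each row is the pose to reach, as a shift and turn from the pose commanded when the call began; what a row does not reach only later rows make up. A row lasts 1/10 s, in which the tool goes at most 50 mm and 8.59 degrees, less where a joint would pass 70% of its speed; a pose out of reach is approached as far as the arm can. A call with a gripper value outside its range is refused whole. The fingers move at their own pace and stop on an object; the grip force is fixed at half the most. Time passes only in rows, so rows that repeat a pose let the fingers close, or fill a call up. It gives the time, the measured TCP pose, the force, the opening and the grip force at its end, in the units of the state.
- robot.read_state(): the state, without advancing time (a new reading comes with each control period).
- robot.get_image(name): name is "scene" or "top" or "wrist"; returns a dict with "pixels" (420x560x3 uint8, red, green, blue), "z_map" (420x560 float32, m along the optical axis (not along the pixel's ray), 0 where there is no reading), "fx", "fy", "cx", "cy" (pixels), "extrinsics" (4x4, takes a point from world to camera coordinates). Camera axes: x right, y up, looking along -z (the intrinsics and any distortion apply to the point x, -y, -z); pixel columns grow to the right and rows downward; lengths in m; the calibration is good to about 2 mm. A picture is of the moment at which its call begins.
- robot.job_done(): hands the job in; it is judged then, once.
The state is a dict: "clock": time; "joints": joint angles; "qd": joint speeds; "joint_efforts": joint torques, N m; "ee_pos": TCP position; "tool_rot": TCP orientation; "force": force on the tool from outside, world axes, zero at the start; "ft_torque": the same for the moment, N m; "grip_width": finger opening in m; "grip_force": force on a finger pad.
Only numpy, scipy, OpenCV 4.12 (cv2) and the standard library are available. Lean on these libraries where they do the work, as an engineer would, in place of code of your own. Each camera call takes 0.05 s, during which the arm holds its last target. There are 200 camera calls.

### The job

Press the eject key of the charging dock down with one finger, and let the other finger, standing in the lane, stop the temperature logger that springs out, before it shoots off the open end of the run-out plate into the wash pan. Keep the key down until the logger has come to rest on the plate, then let the key come up and take the hand away, leaving the logger flat on the plate, out of the bay. Do not grip or lift the logger, and leave everything else where it stands.

Things in the scene. Friction and masses are not known exactly. Their poses are not given: they have to be found in the camera images.
- dock: Charging dock, fixed: steel base 255 (x) by 94 (y) by 30 mm high. Origin on the bench under the lane; z up. The lane runs along x at y = 0; the logger leaves towards -x over the slippery flat top (run-out plate, z = 30 mm). Guide rails 5 mm high, inner faces at y = +-23.5 mm. Bay walls (28 mm above the plate) at x = 78 to 128 mm, spring housing behind, top z = 64 mm.
- plate_end (a point): Middle of the open end of the run-out plate, on its top: x = -85, y = 0, z = 30 mm in the dock frame. Nothing stops the logger here: it drops into the wash pan. Between here and x = 50 mm nothing but the eject key stands above the 5 mm rails.
- bay_front (a point): Point on the plate (z = 30 mm) at x = 25, y = 0 mm in the dock frame: the logger's front face gets this far under the 4 N spring pusher (30 mm stroke, stays out); from here it slides free at about 1 m/s (0.7 to 1.4) and, unless stopped, off the open end. A finger in the lane must stand between here and the open end.
- key_top (a point): Centre of the top of the eject key: flat black key, 44 (dock x) by 26 mm (dock y), beside the lane at x = -10, y = 62 mm in the dock frame. Top at z = 52 mm when up, 43 mm fully down, i.e. 13 mm above the plate: a finger in the lane level with the one on the key clears plate and rails, yet stands in front of the 28 mm high logger.
- eject_key (a joint): Press of the eject key in m: 0 up, 0.009 fully down (stop). Springs back by itself; 1.4 N to start, 4.6 N fully down. The catches let the logger go at about 0.006.
- logger: Temperature logger, loose, about 90 g: aluminium block 50 (x) by 44 (y) by 28 mm high, black window on top, tail flange 68 mm wide at its +x end. Origin at the centre of its underside, axes as the dock's. Starts in the bay at x = 80 mm in the dock frame (front face at 55 mm), held by two catches. Out of the bay (at most touching the spent pusher), yet safely on the plate: origin at x = -60 to 55 mm.
- wash_pan: Shallow steel pan, fixed, 130 by 170 mm, 24 mm high, under the open end of the run-out plate. Origin at the centre of its underside.
- brush: Bystander: brush with a wooden handle, 200 mm long, lying on the far side of the dock from the key. Origin at its middle, on the bench.
- jar: Bystander: small jar, 56 mm across, 65 mm high, on the key's side of the dock, beside the bay. Origin under its centre.
- tart_mould: Bystander: small round steel mould, 80 mm across, 22 mm high, on the key's side of the dock. Origin under its centre.
- scraper: Bystander: steel dough scraper with white grip, 120 mm wide, lying flat. Origin near its middle, on the bench.
- spray_bottle: Bystander: white bottle 64 mm across, 190 mm high. Origin under its centre.
- flour_cup: Bystander: steel beaker 90 mm across, 100 mm high. Origin under its centre.
Things that resemble listed ones, but are neither listed nor needed, are in the scene too. Several things have the shape of the logger; the one meant has the colours described above.

How it is judged (in metres and radians):
On the way, in this order (a step that is already met when the one before it is completed fails the run):
1. the eject key is pressed (value of joint eject_key above 0.003 m).
2. the logger has been stopped on the run-out plate while the key is still down (value of joint eject_key above 0.003 m and x of logger in the frame of dock between -0.06 and 0.055 m and y of logger in the frame of dock between -0.008 and 0.008 m and linear speed of logger below 0.03 m/s), for 0.2 s.
At the end, for the whole second after the job is handed in: The logger lies flat and at rest on the run-out plate between the guide rails, its origin between x = -60 and 55 mm in the dock frame (out of the bay, at most touching the spent pusher; weight on the plate), and the key is up again (under 2 mm). No bystander has moved more than 20 mm (x of logger in the frame of dock between -0.06 and 0.055 m and y of logger in the frame of dock between -0.008 and 0.008 m and z of logger in the frame of dock between 0.026 and 0.034 m and angle between logger's own z axis and vertical below 0.1 rad and linear speed of logger below 0.01 m/s and value of joint eject_key below 0.002 m).
It fails at once if the logger is lifted more than 12 mm off the plate (z of logger in the frame of dock above 0.042 m).
It fails at once if the logger falls off the run-out plate (z of logger in the frame of dock below 0.018 m).
It fails at once if the logger is tipped (angle between logger's own z axis and vertical above 0.35 rad).
It fails at once if a bystander is moved more than 20 mm (distance of any of brush, jar, tart_mould, scraper, spray_bottle, flour_cup from where it was at the start of the episode above 0.02 m).
It also fails if it takes over 29 s, if anything falls off the work surface, if the arm or the gripper's body presses on something with over 40 N, if the wrist force passes 120 N, or if a joint passes its speed limit or range.

## Working session

There is one attempt and no reset: what is moved stays moved. The work goes in short steps, Python scripts to look and compute and a tool call to move; the robot and the scene stay as the last step left them, time stands still between calls to the robot, and variables do not carry over. Pictures are saved under pics/ and viewed, at most 10 in all, crops included, and the job is handed in when it is done.

Besides the shell and the picture viewer there is one more tool, called after "Call:" in YAML: its name, and indented under it one key for each argument. play_rows: Moves the arm, as the interface text tells. Its arguments: {"type":"object","properties":{"increments":{"type":"array"}},"required":["increments"]}

```bash
mkdir -p pics
cat > h.py <<'E'
import numpy as np, cv2
from rig import robot
def save(n,f):
    im=robot.get_image(n); cv2.imwrite('pics/'+f+'.png',im['pixels'][:,:,::-1]); np.savez('pics/'+f+'.npz',**im); return im
def cloud(im):
    v,u=np.mgrid[:420,:560]; z=im['z_map']
    c=np.stack([(u-im['cx'])/im['fx']*z,-(v-im['cy'])/im['fy']*z,-z],-1)
    T=np.linalg.inv(im['extrinsics']); return c@T[:3,:3].T+T[:3,3]
E
python3 - <<'E'
from h import *
print({k:v for k,v in robot.read_state().items()},robot.pinch_z)
for n in ['scene','top']:
    im=save(n,n+'0'); print(n,sorted(im.keys()),im['extrinsics'],im['fx'],im['cx'],im['cy'])
E
```

```text
{'clock': 0.0, 'joints': array([60.09335702, 19.13160308,  2.28687026, 84.01097925, -0.76794709,
       76.9645368 , -3.35162051]), 'qd': array([0.0314158 , 0.01360333, 0.01549899, 0.05729302, 0.05104711,
       0.11562432, 0.03767041]), 'joint_efforts': array([ 5.91616445e-04, -6.56352639e+01,  1.33581609e+00, -4.03796589e+01,
       -5.96296974e-02,  4.49436705e-02,  1.76156227e-04]), 'ee_pos': array([ 0.26644905, -0.59237127,  0.22166225]), 'tool_rot': array([-1.79908396e+02,  6.80843608e-03,  2.42199184e+01]), 'force': array([-0.2618136 , -0.11196758,  0.05169035]), 'ft_torque': array([-0.02519853, -0.00777048,  0.00855047]), 'grip_force': 0.0, 'grip_width': 0.08691519028586485} 0.0187
scene ['cx', 'cy', 'extrinsics', 'fx', 'fy', 'pixels', 'z_map'] [[-1.42333047e-01  9.89818799e-01  2.22188112e-04  6.75063627e-02]
 [-7.70757517e-01 -1.10973508e-01  6.27389617e-01  3.66157636e-01]
 [ 6.21026694e-01  8.91270224e-02  7.78705477e-01 -1.43946164e+00]
 [ 0.00000000e+00  0.00000000e+00  0.00000000e+00  1.00000000e+00]] 407.87776455015126 272.4654389878749 208.4982669137172
top ['cx', 'cy', 'extrinsics', 'fx', 'fy', 'pixels', 'z_map'] [[-1.85151333e-02 -9.99818663e-01 -4.45320698e-03  2.18779824e-02]
 [ 9.85244705e-01 -1.90028441e-02  1.70093397e-01 -5.27930588e-01]
 [-1.70147176e-01 -1.23819669e-03  9.85417884e-01 -1.30517094e+00]
 [ 0.00000000e+00  0.00000000e+00  0.00000000e+00  1.00000000e+00]] 504.08925296055696 276.38723404410814 211.51360060680295
```

View pics/top0.png

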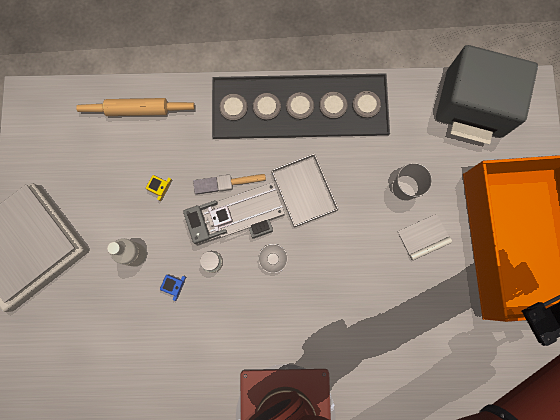

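View pics/scene0.png

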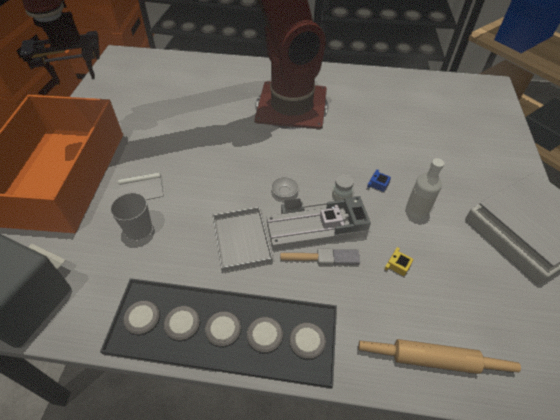

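The top view shows the dock from (185,225) to (285,200), with the logger at (221,215), the key at (261,228) and the pan at (305,190). The jar is at (210,262) and the mould at (272,258). The scene view agrees. Next I'll measure the dock frame.

```bash
cat > m.py <<'E'
from h import *
im=dict(np.load('pics/top0.npz')); P=cloud(im); g=im['pixels'].astype(int).max(2)
v,u=np.mgrid[:420,:560]; z=P[...,2]
print('bench z',np.median(z[300:330,150:240]))
box=lambda a,b,c,d:(u>=a)&(u<b)&(v>=c)&(v<d)
# key
k=box(245,278,215,243)&(g<90)&(z>.042)&(z<.06)
r=cv2.minAreaRect(P[k][:,:2].astype(np.float32)*1000); print('key',k.sum(),P[k].mean(0),np.median(z[k]),r)
# housing
k=box(178,222,198,250)&(z>.06)&(z<.075)
r=cv2.minAreaRect(P[k][:,:2].astype(np.float32)*1000); print('housing',k.sum(),P[k].mean(0),r)
# plate
k=box(222,290,180,232)&(z>.024)&(z<.042)
r=cv2.minAreaRect(P[k][:,:2].astype(np.float32)*1000); print('plate',k.sum(),r,cv2.boxPoints(r))
# logger window
k=box(205,240,203,228)&(z>.05)&(z<.064)
print('logger top',k.sum(),P[k].mean(0),cv2.minAreaRect(P[k][:,:2].astype(np.float32)*1000))
k&=g<70; print('window',k.sum(),P[k].mean(0) if k.any() else 0)
c=im['pixels'][170:270,170:345,::-1]; cv2.imwrite('pics/c.png',cv2.resize(c,None,fx=4,fy=4,interpolation=cv2.INTER_CUBIC))
E
python3 m.py
```

```text
bench z 0.00025438913019248943
key 161 [0.48687033 0.05651797 0.05214918] 0.05228619205813412 ((487.2801513671875, 56.49546432495117), (26.504169464111328, 43.5609016418457), 18.039295196533203)
housing 603 [0.49796754 0.2212472  0.06443606] ((504.6915588378906, 199.82540893554688), (94.92703247070312, 97.45526885986328), 18.309261322021484)
plate 1923 ((549.509521484375, 69.06547546386719), (183.2496337890625, 143.7908477783203), 89.35562896728516) [[476.58823  -21.745003]
 [620.36993  -23.362099]
 [622.4308   159.87595 ]
 [478.6491   161.49304 ]]
logger top 389 [0.51913577 0.16642743 0.05716859] ((520.6935424804688, 167.09469604492188), (65.8853988647461, 69.31613159179688), 0.3043645918369293)
window 108 [0.52041097 0.15997414 0.05802962]
```

View pics/c.png

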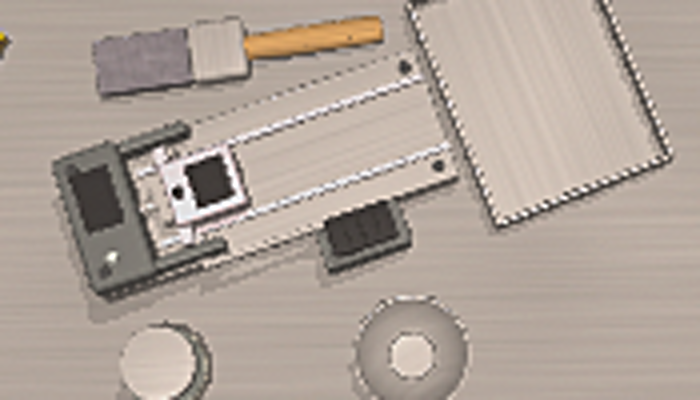

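The crop confirms the layout: key at about (365,235) in the crop, logger at (205,180), open end and pan at upper right. From this I get dock origin ≈ (0.543, 0.085) and dock x at 108°. I'll check the route for obstacles before moving.

Run:
```python
from h import *
im=dict(np.load('pics/top0.npz')); P=cloud(im).reshape(-1,3)
for n in ('scene0',): P=np.vstack([P,cloud(dict(np.load('pics/scene0.npz'))).reshape(-1,3)])
a=np.array([.267,-.593]);b=np.array([.517,.066]);d=(b-a)/np.linalg.norm(b-a)
q=P[:,:2]-a; s=q@d; t=abs(q@[-d[1],d[0]])
for i in range(0,9): 
    m=(s>i*.09-.1)&(s<i*.09)&(t<.12)&(P[:,2]<.6); print(i,np.percentile(P[m,2],[50,99]).round(3))
o=P[(abs(P[:,0]-.45)<.1)&(P[:,1]<-.42)&(P[:,1]>-.6)]; print('bin',np.percentile(o[:,2],[50,95,99.5]))
```

```text
0 [0.009 0.405]
1 [0.133 0.451]
2 [0.002 0.332]
3 [0.001 0.02 ]
4 [0.001 0.016]
5 [0.    0.007]
6 [0.    0.022]
7 [0.002 0.024]
8 [0.009 0.054]
bin [0.00859749 0.13722105 0.14274331]
```

Call:
play_rows:
  increments:
    - {"jaw":0.08,"delta_pos":[0.016,0.041,0],"turn":5}
    - {"jaw":0.08,"delta_pos":[0.032,0.083,0],"turn":11}
    - {"jaw":0.08,"delta_pos":[0.047,0.124,0],"turn":16}
    - {"jaw":0.08,"delta_pos":[0.063,0.165,0],"turn":21}
    - {"jaw":0.08,"delta_pos":[0.079,0.206,0],"turn":26}
    - {"jaw":0.08,"delta_pos":[0.095,0.248,0],"turn":32}
    - {"jaw":0.08,"delta_pos":[0.11,0.289,0],"turn":37}
    - {"jaw":0.08,"delta_pos":[0.125,0.33,0],"turn":42}

```text
clock: 0.9
ee_pos: [0.3918, -0.2609, 0.2224]
tool_rot: [-180.0, 0.0, 66.4]
force: [1.3, 0.2, -0.6]
grip_width: 0.0471
grip_force: 0.0
```

Call:
play_rows:
  increments:
    - {"jaw":0.08,"delta_pos":[0.016,0.041,0],"turn":5}
    - {"jaw":0.08,"delta_pos":[0.032,0.083,0],"turn":11}
    - {"jaw":0.08,"delta_pos":[0.047,0.124,0],"turn":16}
    - {"jaw":0.08,"delta_pos":[0.063,0.165,-0.01],"turn":21}
    - {"jaw":0.08,"delta_pos":[0.079,0.206,-0.03],"turn":26}
    - {"jaw":0.08,"delta_pos":[0.095,0.248,-0.05],"turn":32}
    - {"jaw":0.08,"delta_pos":[0.11,0.289,-0.07],"turn":37}
    - {"jaw":0.08,"delta_pos":[0.125,0.329,-0.09],"turn":41.8}

```text
clock: 1.7
ee_pos: [0.5169, 0.068, 0.1318]
tool_rot: [180.0, 0.0, 108.2]
force: [1.0, -0.8, 0.3]
grip_width: 0.0469
grip_force: 0.0
```

Run:
```python
from h import *
im=save('wrist','w1'); s=robot.read_state(); print(s['ee_pos'],s['tool_rot'],s['grip_width'],s['force'])
P=cloud(im); z=P[...,2]; g=im['pixels'].astype(int).max(2)
d=P[...,:2]-[.5431,.0852]; a=np.radians(108); X=d@[np.cos(a),np.sin(a)]; Y=d@[-np.sin(a),np.cos(a)]
k=(g<90)&(z>.046)&(z<.057)&(X>-50)&(abs(X+.01)<.04)&(abs(Y-.062)<.03)
print('key',k.sum(),P[k].mean(0) if k.any() else 0,cv2.minAreaRect(P[k][:,:2].astype(np.float32)*1000) if k.any() else 0)
k=(z>.05)&(z<.064)&(abs(X-.075)<.04)&(abs(Y)<.026); print('logger',k.sum(),np.percentile(X[k],[1,99]) if k.any() else 0,np.percentile(Y[k],[1,99])if k.any() else 0)
```

```text
[0.51651268 0.0753789  0.12882047] [-179.95771797   -0.26981682  108.88144029] 0.04675123644214293 [-2.50288849  5.84645808 -1.0917005 ]
key 1471 [0.48719376 0.05877889 0.05292545] ((485.4838562011719, 62.84447479248047), (26.123310089111328, 56.15066146850586), 17.762033462524414)
logger 4529 [0.05558907 0.11235164] [-0.02327928  0.0232947 ]
```

View pics/w1.png

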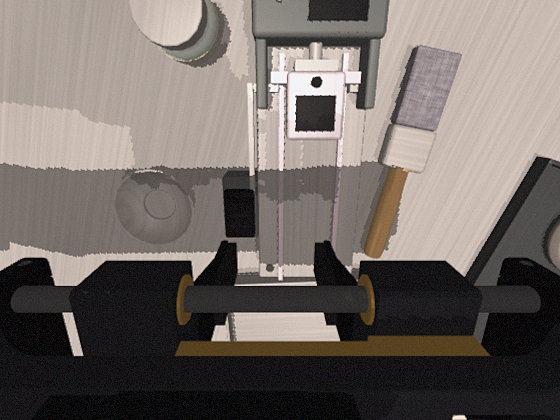

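The wrist view shows the key at (238,205) ahead of the left finger and the lane (rails at x≈280 to 340) ahead of the right finger. The logger is in the bay at (315,100). The measured dock frame agrees, so I'll descend to just above the key.

Call:
play_rows:
  increments:
    - {"jaw":0.08,"delta_pos":[0,0,0],"turn":0}
    - {"jaw":0.08,"delta_pos":[0,0,-0.015],"turn":0}
    - {"jaw":0.08,"delta_pos":[0,0,-0.03],"turn":0}
    - {"jaw":0.08,"delta_pos":[0,0,-0.045],"turn":0}
    - {"jaw":0.08,"delta_pos":[0,0,-0.06],"turn":0}
    - {"jaw":0.08,"delta_pos":[0,0,-0.071],"turn":0}
    - {"jaw":0.08,"delta_pos":[0,0,-0.071],"turn":0}
    - {"jaw":0.08,"delta_pos":[0,0,-0.071],"turn":0}

```text
clock: 2.55
ee_pos: [0.5167, 0.0663, 0.0615]
tool_rot: [-180.0, -0.0, 108.0]
force: [-0.4, 0.3, 0.1]
grip_width: 0.0469
grip_force: 0.0
```

Run:
```python
from h import *
s=robot.read_state(); print(s['ee_pos'],s['tool_rot'],s['grip_width'],s['force'])
d=s['ee_pos'][:2]-[.5431,.0852]; a=np.radians(108); print('dock',d@[np.cos(a),np.sin(a)],d@[-np.sin(a),np.cos(a)])
w=save('wrist','w2')['pixels'][150:350,130:430]; t=save('top','t2')['pixels'][170:270,195:345]
cv2.imwrite('pics/c2.png',np.vstack([cv2.resize(w,(450,300)),cv2.resize(t,(450,300),interpolation=cv2.INTER_CUBIC)])[:,:,::-1])
```

```text
[0.51667399 0.06630371 0.06147911] [-1.79982597e+02 -1.56284578e-02  1.08023750e+02] 0.04694486876523385 [-0.36680562  0.31488621  0.14610816]
dock -0.0098053571031535 0.03097190669047102
```

View pics/c2.png

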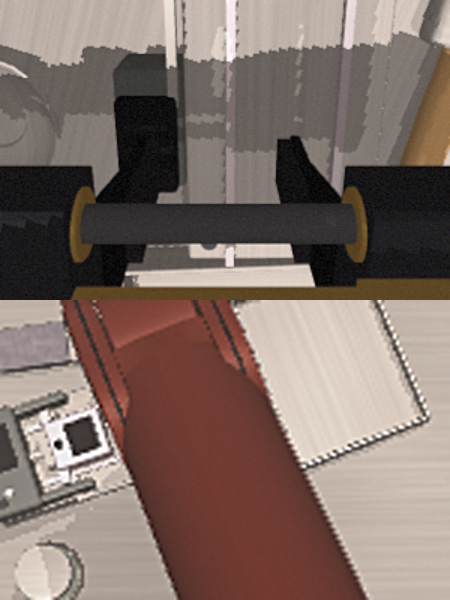

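The left fingertip (145,140) is over the key, and the right fingertip (288,140) is midway between the rails (232 and 347). Now I'll press.

Call:
play_rows:
  increments:
    - {"jaw":0.08,"delta_pos":[0,0,-0.008],"turn":0}
    - {"jaw":0.08,"delta_pos":[0,0,-0.012],"turn":0}
    - {"jaw":0.08,"delta_pos":[0,0,-0.015],"turn":0}
    - {"jaw":0.08,"delta_pos":[0,0,-0.0175],"turn":0}
    - {"jaw":0.08,"delta_pos":[0,0,-0.0175],"turn":0}
    - {"jaw":0.08,"delta_pos":[0,0,-0.0175],"turn":0}
    - {"jaw":0.08,"delta_pos":[0,0,-0.0175],"turn":0}
    - {"jaw":0.08,"delta_pos":[0,0,-0.0175],"turn":0}

```text
clock: 3.45
ee_pos: [0.517, 0.0662, 0.0443]
tool_rot: [180.0, 0.0, 108.0]
force: [1.3, -0.5, 3.2]
grip_width: 0.047
grip_force: 2.0
```

```bash
cat > l.py <<'E'
from h import *
s=robot.read_state(); print(s['clock'],s['ee_pos'],s['grip_width'],s['force'])
for n in ('wrist','scene','wrist'):
    im=robot.get_image(n)
    P=cloud(im); z=P[...,2]
    d=P[...,:2]-[.5431,.0852]; a=np.radians(108); X=d@[np.cos(a),np.sin(a)]; Y=d@[-np.sin(a),np.cos(a)]
    k=(z>.052)&(z<.061)&(abs(X-.05)<.09)&(abs(Y)<.02)&(im['pixels'].max(2)>120)
    print(n,k.sum(),np.percentile(X[k],[1,5,50,95,99]).round(4) if k.any() else 0, np.percentile(z[k],[5,50,95]).round(4) if k.any() else 0)
    k&=0
E
python3 l.py
```

```text
3.45 [0.51700865 0.06623395 0.044306  ] 0.046984788230941855 [ 1.30473558 -0.5258702   3.19955991]
wrist 5079 [0.023  0.0253 0.0609 0.0819 0.0833] [0.0535 0.0587 0.06  ]Traceback (most recent call last):
  File "l.py", line 9, in <module>
    k&=0
numpy._core._exceptions._UFuncOutputCastingError: Cannot cast ufunc 'bitwise_and' output from dtype('int64') to dtype('bool') with casting rule 'same_kind'
```

```bash
sed -i '/k&=0/d' l.py; python3 l.py; python3 -c "
from h import *
save('wrist','w3')"
```

```text
3.5 [0.51701574 0.06623321 0.04428179] 0.046679758143440477 [ 1.73902443 -0.77870864  3.82165453]
wrist 5074 [0.0231 0.0252 0.0609 0.0819 0.0833] [0.0535 0.0587 0.0599]
scene 103 [0.0339 0.0419 0.0613 0.0801 0.0825] [0.053  0.0569 0.0601]
wrist 5071 [0.023  0.0253 0.0609 0.0819 0.0833] [0.0535 0.0587 0.06  ]
```

View pics/w3.png

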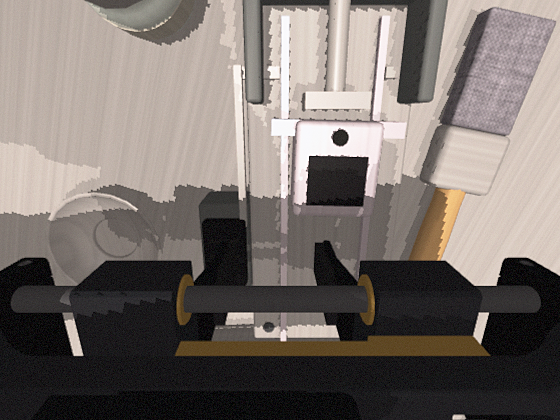

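The logger lies at (338,165), clear of the finger and just in front of the spent pusher. It's at rest, with its front face at dock x≈23 mm, so its origin is at about 48 mm. I'll hold the key a little longer, then lift straight up.

Call:
play_rows:
  increments:
    - {"jaw":0.08,"delta_pos":[0,0,0],"turn":0}
    - {"jaw":0.08,"delta_pos":[0,0,0],"turn":0}
    - {"jaw":0.08,"delta_pos":[0,0,0],"turn":0}
    - {"jaw":0.08,"delta_pos":[0,0,0.005],"turn":0}
    - {"jaw":0.08,"delta_pos":[0,0,0.015],"turn":0}
    - {"jaw":0.08,"delta_pos":[0,0,0.035],"turn":0}
    - {"jaw":0.08,"delta_pos":[0,0,0.065],"turn":0}
    - {"jaw":0.08,"delta_pos":[0,0,0.1],"turn":0}

```text
clock: 4.5
ee_pos: [0.5149, 0.0663, 0.1444]
tool_rot: [-179.8, -0.1, 108.0]
force: [0.2, -0.6, 0.8]
grip_width: 0.0473
grip_force: 0.0
```

Call:
play_rows:
  increments:
    - {"jaw":0.08,"delta_pos":[0,0,0.02],"turn":0}
    - {"jaw":0.08,"delta_pos":[0,0,0.04],"turn":0}
    - {"jaw":0.08,"delta_pos":[0,0,0.05],"turn":0}
    - {"jaw":0.08,"delta_pos":[0,0,0.05],"turn":0}
    - {"jaw":0.08,"delta_pos":[0,0,0.05],"turn":0}
    - {"jaw":0.08,"delta_pos":[0,0,0.05],"turn":0}
    - {"jaw":0.08,"delta_pos":[0,0,0.05],"turn":0}
    - {"jaw":0.08,"delta_pos":[0,0,0.05],"turn":0}

```text
clock: 5.3
ee_pos: [0.5164, 0.0663, 0.1934]
tool_rot: [-179.9, -0.0, 108.0]
force: [0.2, 0.6, -0.6]
grip_width: 0.047
grip_force: 0.0
```

```bash
python3 l.py; python3 -c "
from h import *
im=save('wrist','w4'); P=cloud(im); z=P[...,2]
d=P[...,:2]-[.5431,.0852]; a=np.radians(108); X=d@[np.cos(a),np.sin(a)]; Y=d@[-np.sin(a),np.cos(a)]
k=(abs(X+.01)<.015)&(abs(Y-.062)<.008); print('key z',np.median(z[k]))
k=(z>.054)&(z<.062)&(abs(X-.04)<.03)&(abs(Y)<.03);print(np.percentile(X[k],[1,50]),np.percentile(Y[k],[1,99]))"
```

```text
5.3 [0.51635167 0.06626221 0.19339457] 0.04695797811428955 [ 0.20546328  0.62659555 -0.56630727]
wrist 1249 [0.024  0.029  0.0602 0.0815 0.0825] [0.0536 0.0587 0.0601]
scene 112 [0.0288 0.0326 0.0608 0.0809 0.0827] [0.0533 0.0574 0.0599]
wrist 1232 [0.0252 0.0309 0.061  0.0815 0.0824] [0.0534 0.0587 0.0601]
key z 0.22953738361355358
[0.02051084 0.04583086] [-0.02223031  0.02131781]
```

View pics/w4.png

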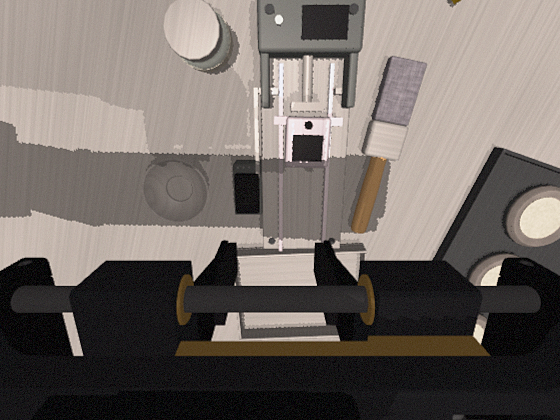

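The logger lies flat and square between the rails at (307,140), clear of the bay, and the bystanders are in place. My key reading picked up the gripper instead, so I'll read the key height at (247,187) and hand in if it's up.

```bash
python3 -c "
from h import *
P=cloud(dict(np.load('pics/w4.npz'))); k=np.median(P[175:205,241:254,2]); print('key z',k)
if k>.0505: print(robot.job_done())"
```

```text
key z 0.05336541561006808
the job is handed in; nothing more can be done
None
```

The job is handed in: the key was pressed, the logger came to rest flat on the run-out plate at about x = 48 mm in the dock frame (limit 55), the key is up again, the hand is clear, and no bystander looked disturbed in the last view.

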